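Wet the cleaning brush and brush a terminal's contact strip

TASK

Take the cleaning brush from its slanted holder and press its bristles lightly for a moment on the copper disc sunk inside the steel wetting pot; how deep the disc lies differs each time, so feel for it. Then, with the bristles pressed lightly on it, brush the brass contact strip of the white terminal along its length from the red-marked end to the other end. Finally leave the brush standing bristles down in the blue cup; press and set down gently throughout, do not tip or shift the cup, and leave the other things on the bench alone.

Things in the scene. Friction and masses are not known exactly. Their poses are not given: they have to be found in the camera images.
- brush: Cleaning brush, 190 mm long, 60 g. Origin at the free bristle tip, z along the handle. From the tip: white bristles 12 mm across to 14 mm, steel ferrule dia 14 to 42 mm, black square shank 14 x 14 to 100 mm, yellow collar dia 26 to 105 mm, black square handle 14 x 14 (faces along x and y) to 190 mm. Starts in the holder leaning 0.45 rad, collar resting on the sleeve mouth.
- brush_grip (a point): Point on the brush's axis in the handle, 150 mm from the bristle tip: the place to grip.
- brush_tip (a point): Centre of the bristles' end face; it moves up the handle as the bristles are pressed in.
- bristles (a joint): How far the bristles are pressed in along the brush (m): 0 free, at most 0.008; springy, 0.4 N per mm, then a hard stop.
- holder: Fixed brush holder: dark steel base 120 x 80 x 10 mm, origin under it (5 mm towards -x of its middle), blue side plates and an aluminium square sleeve (18 mm inside, 24 mm outside, 75 mm long, open at both ends) whose upper end leans 0.45 rad from vertical towards the holder's -x.
- holder_mouth (a point): Centre of the sleeve's upper mouth, 112 mm above the bench.
- pot: Fixed open steel wetting pot, 58 mm outside, 50 mm inside, 95 mm high on a 84 mm flange 4 mm thick; origin under its centre. A copper disc 47 mm across fills its bore; its top lies level somewhere between 28 and 60 mm below the rim, different each time, and does not move when pressed lightly.
- pot_rim (a point): Centre of the pot's mouth, at rim height (95 mm above the bench).
- terminal: Fixed white hand terminal 150 x 100 x 40 mm, origin under its centre, long side along its x. On its top, 20 mm to its +y side, lies a level brass contact strip 100 mm long (along x), 18 mm wide, its top 43 mm above the bench; a red patch marks its -x end.
- strip_red (a point): On the strip's top, on its centre line, 12 mm in from the red-marked end: the stroke starts here.
- strip_mid (a point): Middle of the strip, on its top.
- strip_far (a point): On the strip's top, on its centre line, 12 mm in from the end away from the red patch: the stroke ends here.
- cup: Loose blue cup, open at the top, 72 mm across the rim, 4 mm wall, 100 mm high, 0.4 kg; origin under its centre; inner floor about 5 mm up.
- bottle: Bystander: white bottle 60 mm across, 150 mm high; origin under its centre.
- bin: Bystander: open blue parts bin 130 x 100 x 50 mm; origin under its centre.
- pack: Bystander: red pack 80 x 110 x 40 mm; origin under its centre.
Mind the look-alikes: they are no part of the job. There is more than one size of the brush; the one meant has the size given above.

How it is judged:
By the outcome, as a careful person would: the job done as asked, in the order asked, and still so for the second after the job is handed in, with the robot touching nothing.
It also fails if it takes over 67 s, if anything falls off the work surface, if the arm or the gripper's body presses on something with over 40 N, if the wrist force passes 120 N, or if a joint passes its speed limit or range.

ROBOT

A 6-joint arm with a two-finger parallel gripper is mounted at the origin on the work surface. World frame = base frame: x ahead of the robot, y to its left, z up, the work surface at z = 0. Lengths are in m, angles in rad, forces in N, time in s.
With the tool pointing down it reaches from about 0.25 to 0.85 m from the base axis. Payload 12.5 kg.
Tool frame: the origin (TCP) lies between the finger pads; the fingertips stand 25 mm ahead of it and the grasp point (between the pads) lies 6 mm ahead of it; z points along the fingers, y is the direction in which the jaws open and shut (so a half turn about z gives the same grasp; the last joint's range is limited). The gripper opens to 93 mm and grips with 3 to 60 N. Pads are 15 mm wide; open, the fingers measure 128 mm over their backs; the gripper's body (75 mm by 188 mm) begins 65 mm behind the grasp point.
Start: joints at [1.022, 0.351, 1.652, -0, 1.139, -0.085], TCP at [0.246, 0.492, 0.244] pointing down, gripper open.
Joint ranges: [-2.75, 2.75], [-0.79, 2.1], [0.01, 2.65], [-1.57, 4.71], [0.07, 3.14], [-2.87, 2.87]. Speed limits (rad/s): [2.22, 2.22, 2.79, 3.14, 3.14, 3.14].

INTERFACE

Orientations are given as [roll, pitch, yaw] about the fixed x, y, z axes, in that order (R = Rz(yaw) Ry(pitch) Rx(roll)).
In Python, from cell import robot gives the robot as it stands.
- The arm moves only by the tool drive_tool, never from a script. Its argument "plan" is a list of rows, each a list of 3 entries, a list of its own where there are three numbers: the shift along the tool's x, y, z as a fraction of full scale, then the turn about the tool's z as a fraction of full scale, then the closure, from -1 (fully open) to 1 (shut). A call has 1 to 8 rows; each row shifts and turns the commanded pose from where the row before left it, along the tool's axes as they then stand; what a row does not reach is not made up. Full scale, the value 1, is 25 mm for a shift and 0.1 rad for a turn. A row lasts 1/12 s, in which the tool goes at most 41.7 mm and 7.16 degrees, less where a joint would pass 70% of its speed; a pose out of reach is approached as far as the arm can. A call with a number of a shift or a turn outside -1 to 1 is refused whole. A call with a gripper value outside its range is refused whole. The fingers move at their own pace and stop on an object; "newtons" is the grip in N (left out, the last holds). Time passes only in rows, so rows that do not move let the fingers close. It gives the time, the measured TCP pose, the force and the opening at its end, in the units of the state.
- robot.state(): the state, without advancing time (a new reading comes with each control period).
- robot.snapshot(name): name is "side" or "top" or "wrist"; returns a dict with "frame" (384x512x3 uint8, blue, green, red), "K" (3x3 intrinsics, pixels), "extrinsics" (4x4, takes a point from world to camera coordinates); the wrist camera has in their place "mount" (4x4, takes a point from camera to tool coordinates, whose origin is the TCP and whose axes are the flange's). Camera axes: x right, y down, z forward; pixel columns grow to the right and rows downward; lengths in m; the calibration is good to about 2 mm. A picture is of the moment at which its call begins: read the wrist's pose just before it. There is no depth.
- robot.sign_off(): hands the job in, once; it reports no verdict.
The state is a dict: "time": time; "qpos": joint angles; "qd": joint speeds; "tau": joint torques, N m; "eef_pos": TCP position; "orientation": TCP orientation; "contact_force": force on the tool from outside, world axes, zero at the start; "ft_torque": the same for the moment, N m; "opening": finger opening in m.
Only numpy, scipy, OpenCV 4.12 (cv2) and the standard library are available. Lean on these libraries where they do the work, as an engineer would, in place of code of your own. Each camera call takes 0.05 s, during which the arm holds its last target. There are 200 camera calls.

## Working session

There is one attempt and no reset: what is moved stays moved. The work goes in short steps, Python scripts to look and compute and a tool call to move; the robot and the scene stay as the last step left them, time stands still between calls to the robot, and variables do not carry over. Pictures are saved under pics/ and viewed, about 8 in all and at most 12, crops included, and the job is handed in when it is done.

Besides the shell and the picture viewer there is one more tool, called as name(argument=value, ...) on one line, values as JSON. drive_tool: Moves the arm, as the interface text tells. Shift numbers are shares of 25 mm and turn numbers shares of 0.1 rad, none past 1 either way. Its arguments: {"type":"object","properties":{"plan":{"type":"array","items":{"type":"array"}},"newtons":{"type":"number"}},"required":["plan"]}

```bash
mkdir -p pics; ls
python3 - <<'E'
from cell import robot
import cv2,numpy as np
s=robot.state();print(s)
for n in("top","side"):
    d=robot.snapshot(n);cv2.imwrite(f"pics/{n}0.png",cv2.resize(d["frame"],(800,600),interpolation=cv2.INTER_CUBIC))
    np.savez(f"{n}0.npz",**d);print(n,d["K"],d["extrinsics"])
E
```

```text
pics
{'time': 0.0, 'qpos': array([ 1.02240017e+00,  3.51253656e-01,  1.65241670e+00, -1.79796767e-05,
        1.13909762e+00, -8.45976490e-02]), 'qd': array([-0.00067859,  0.00118094, -0.00149125,  0.00136199,  0.00015417,
        0.00053667]), 'tau': array([ 5.30544621e-04, -4.97320211e+01, -2.85259223e+01,  6.99547352e-02,
        2.56771746e-02, -6.91385867e-05]), 'eef_pos': array([0.24585768, 0.49164004, 0.24309468]), 'orientation': array([-3.14042015e+00, -8.30482646e-05,  2.67780163e+00]), 'contact_force': array([-0.12970662,  0.57680523,  0.46740504]), 'ft_torque': array([-0.06894025, -0.02597278, -0.01023951]), 'opening': 0.0928278187592963}
top [[464.31520758   0.         252.45298927]
 [  0.         464.31520758 204.01264836]
 [  0.           0.           1.        ]] [[-0.02224191 -0.99973636  0.00570163 -0.00979731]
 [-0.99270289  0.02140864 -0.11867031  0.57739407]
 [ 0.11851696 -0.00829947 -0.99291734  1.14038001]
 [ 0.          0.          0.          1.        ]]
side [[382.10617338   0.         262.08077429]
 [  0.         382.10617338 190.1603735 ]
 [  0.           0.           1.        ]] [[ 0.99055993 -0.13543501 -0.02117493 -0.53229729]
 [-0.10866634 -0.6816485  -0.72356544  0.16534475]
 [ 0.08356224  0.71903594 -0.68993092  1.03825593]
 [ 0.          0.          0.          1.        ]]
```

View pics/top0.png

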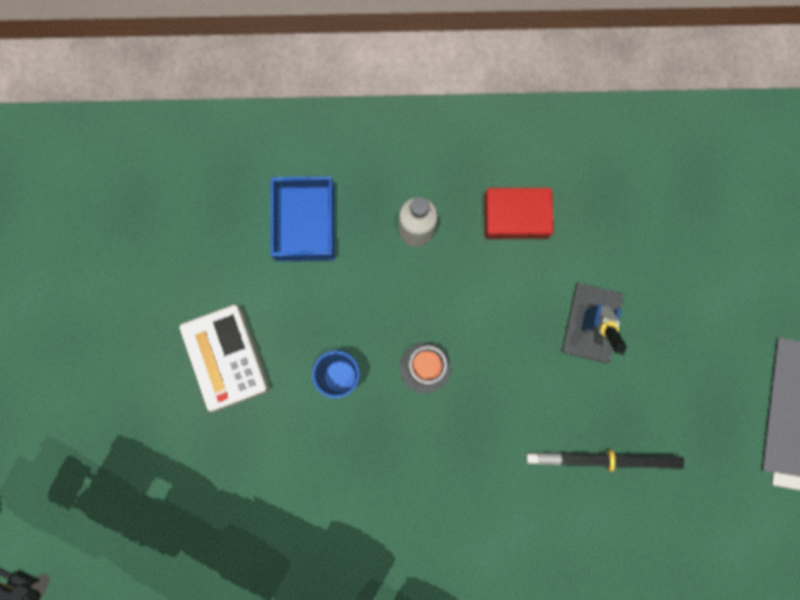

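View pics/side0.png

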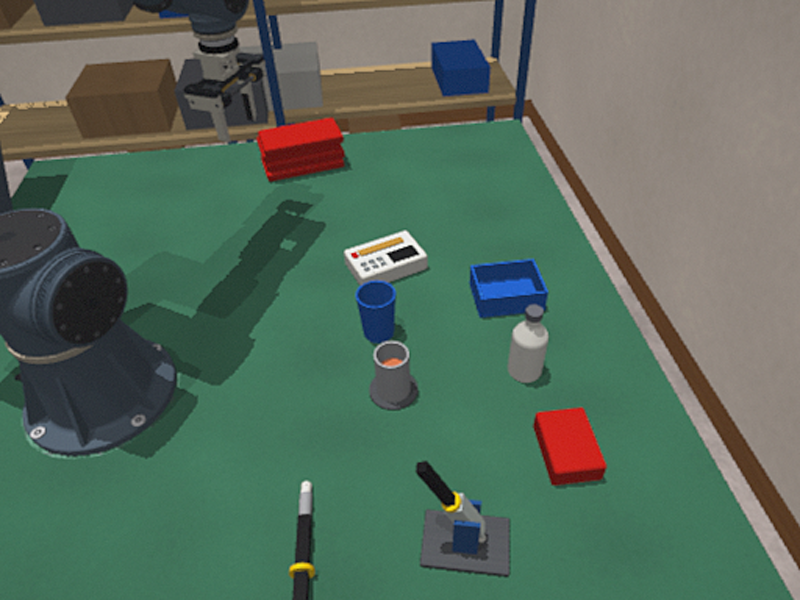

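The top view shows:
- terminal around (223,358), with its red end at (221,397)
- cup rim (337,373)
- pot mouth (428,365)
- holder base corners (577,284), (623,293), (608,361), (564,352), with the handle end at about (620,348)

The lying brush at (605,460) is the look-alike.

```bash
cat > h.py <<'E'
import numpy as np,cv2
def px2w(d,u,v,z,s=0.64):
    K,E=d["K"],d["extrinsics"];R,t=E[:3,:3],E[:3,3]
    r=R.T@np.linalg.solve(K,[(u+.5)*s-.5,(v+.5)*s-.5,1]);c=-R.T@t
    return c+r*(z-c[2])/r[2]
def w2px(d,p):
    q=d["extrinsics"]@[*p,1];q=d["K"]@q[:3];return q[:2]/q[2]
E
python3 - <<'E'
from h import *
t=dict(np.load("top0.npz"));s=dict(np.load("side0.npz"))
f=lambda n,d,u,v,z:print(n,px2w(d,u,v,z).round(4))
for u,v in((577,284),(623,293),(608,361),(564,352)):f("base",t,u,v,.01)
for u,v in((425,510),(510,516),(509,574),(421,566)):f("baseS",s,u,v,.01)
f("pot",t,428,365,.095);f("potS",s,391,354,.095)
f("cup",t,337,373,.1);f("cupS",s,376,295,.1)
for u,v in((180,324),(237,306),(267,390),(209,410)):f("term",t,u,v,.04)
f("strip far",t,202,333,.043);f("red",t,222,397,.043)
a=t["frame"][170:250,345:425];b=t["frame"][180:270,100:190];c=s["frame"][280:375,250:345]
c=cv2.resize(c,(400,400),interpolation=cv2.INTER_CUBIC);a=cv2.resize(a,(400,400),interpolation=cv2.INTER_CUBIC)
cv2.imwrite("pics/crop.png",np.hstack([a,c]))
E
```

```text
base [ 0.6322 -0.3274  0.01  ]
base [ 0.6154 -0.4032  0.01  ]
base [ 0.5029 -0.3718  0.01  ]
base [ 0.5193 -0.3001  0.01  ]
baseS [ 0.5187 -0.2996  0.01  ]
baseS [ 0.637  -0.3262  0.01  ]
baseS [ 0.6152 -0.4044  0.01  ]
baseS [ 0.5012 -0.3772  0.01  ]
pot [ 0.4982 -0.071   0.095 ]
potS [ 0.499  -0.0717  0.095 ]
cup [0.4889 0.0673 0.1   ]
cupS [0.488  0.0649 0.1   ]
term [0.5758 0.3229 0.04  ]
term [0.6031 0.2315 0.04  ]
term [0.4671 0.1834 0.04  ]
term [0.4375 0.2753 0.04  ]
strip far [0.5602 0.2867 0.043 ]
red [0.4575 0.2541 0.043 ]
```

View pics/crop.png

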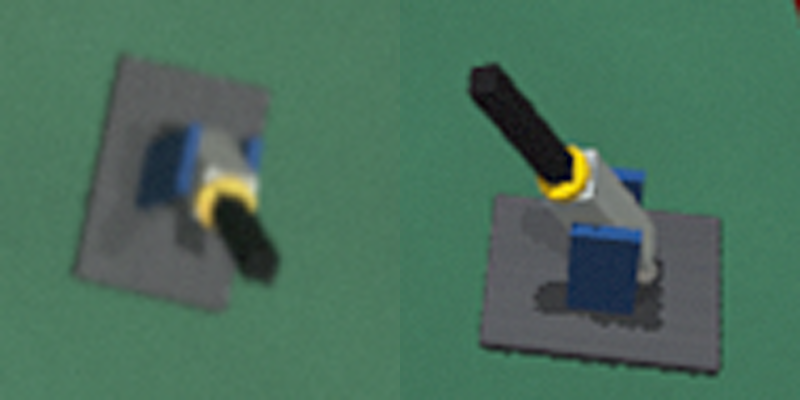

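Run:
```python
from h import *
t=dict(np.load("top0.npz"));s=dict(np.load("side0.npz"))
P=lambda d:d["K"]@d["extrinsics"][:3]
T=lambda a,b:(lambda q:(q[:3]/q[3]).ravel())(cv2.triangulatePoints(P(t),P(s),np.array(a,float).reshape(2,1),np.array(b,float).reshape(2,1)))
for n,a,b,z in(("collar",(390.0,209.7),(288.7,320.6),.114),("end",(396.7,222.8),(270,299.2),.193)):
    print(n,T(a,b).round(4),px2w(t,*a,z,1).round(4),px2w(s,*b,z,1).round(4))
```

```text
collar [ 0.5465 -0.3453  0.1152] [ 0.547  -0.3458  0.114 ] [ 0.5459 -0.3447  0.114 ]
end [ 0.5104 -0.3359  0.1886] [ 0.5101 -0.3345  0.193 ] [ 0.51   -0.3385  0.193 ]
```

The triangulated collar (z 115 mm) and handle end (about 190 mm) match the given heights. The lean also points along the base's -x axis, as stated. Moving to above the grip point now.

drive_tool(plan=[[[0, -0.5, 0], -0.75, -1], [[-0.3, -1, 0], -0.75, -1], [[-0.63, -1, 0], -0.7, -1], [[-0.63, -1, 0], 0, -1], [[-0.63, -1, 0], 0, -1], [[-0.63, -1, 0], 0, -1], [[-0.63, -1, 0], 0, -1], [[-0.63, -1, 0], 0, -1]])

```text
time: 0.77
eef_pos: [0.2914, 0.2844, 0.2435]
orientation: [-3.141, -0.0, 2.898]
contact_force: [1.3, -0.2, -0.5]
opening: 0.0932
```

drive_tool(plan=[[[-0.63, -1, 0], 0, -1], [[-0.63, -1, 0], 0, -1], [[-0.63, -1, 0], 0, -1], [[-0.63, -1, 0], 0, -1], [[-0.63, -1, 0], 0, -1], [[-0.63, -1, 0], 0, -1], [[-0.63, -1, 0], 0, -1], [[-0.63, -1, 0], 0, -1]])

```text
time: 1.43
eef_pos: [0.3654, 0.0598, 0.2436]
orientation: [-3.142, -0.0, 2.898]
contact_force: [0.1, 0.4, -0.8]
opening: 0.093
```

drive_tool(plan=[[[-0.63, -1, 0], 0, -1], [[-0.63, -1, 0], 0, -1], [[-0.63, -1, 0], 0, -1], [[-0.63, -1, 0], 0, -1], [[-0.63, -1, 0], 0, -1], [[-0.63, -1, 0], 0, -1], [[-0.5, -0.7, 0], 0, -1], [[0, 0, 0], 0, -1]])

```text
time: 2.1
eef_pos: [0.4297, -0.1299, 0.2434]
orientation: [-3.141, 0.0, 2.895]
contact_force: [-0.0, 0.5, -0.3]
opening: 0.0931
```

drive_tool(plan=[[[-0.72, -0.9, 0], 0, -1], [[-0.72, -0.9, 0], 0, -1], [[-0.72, -0.9, 0], 0, -1], [[-0.72, -0.9, 0], 0, -1], [[-0.72, -0.9, 0], 0, -1], [[-0.72, -0.9, 0], 0, -1], [[-0.72, -0.9, 0], 0, -1], [[-0.72, -0.9, 0], 0, -1]])

```text
time: 2.77
eef_pos: [0.5255, -0.3369, 0.2433]
orientation: [3.141, -0.001, 2.898]
contact_force: [0.3, 1.3, 0.3]
opening: 0.0929
```

drive_tool(plan=[[[0, 0, 0], 0, -1], [[0, 0, 0], 0, -1]])

```text
time: 2.93
eef_pos: [0.5251, -0.3365, 0.2428]
orientation: [3.141, -0.001, 2.897]
contact_force: [0.6, -0.2, -0.2]
opening: 0.093
```

```bash
cat >> h.py <<'E'
from scipy.spatial.transform import Rotation as Ro
def snap(robot,n,fn):
    s=robot.state();d=robot.snapshot(n)
    if n=="wrist":
        W=np.eye(4);W[:3,:3]=Ro.from_euler("xyz",s["orientation"]).as_matrix();W[:3,3]=s["eef_pos"]
        d["extrinsics"]=np.linalg.inv(W@d["mount"])
    cv2.imwrite(f"pics/{fn}.png",cv2.resize(d["frame"],(800,600),interpolation=cv2.INTER_CUBIC))
    np.savez(f"{fn}.npz",**d);return s,d
E
python3 - <<'E'
from h import *
from cell import robot
s,d=snap(robot,"wrist","w1")
print(s["time"],s["eef_pos"],s["orientation"],d["mount"].round(3))
o=np.array([-.971,.239,0])*.435+[0,0,.9004]
m=np.array([.5465,-.3455,.114])-2.5e-3*o
for k in (.1,.15,.19):print(k,w2px(d,m+(k-.1)*o)/.64)
E
```

```text
2.9333 [ 0.52505734 -0.33649836  0.24279426] [ 3.14090376e+00 -1.26691678e-03  2.89695969e+00] [[-0.001 -0.969 -0.246  0.067]
 [ 1.    -0.001  0.002 -0.001]
 [-0.002 -0.246  0.969 -0.142]
 [ 0.     0.     0.     1.   ]]
0.1 [390.89697746 329.38075008]
0.15 [389.74646507 316.49246674]
0.19 [388.41744024 301.60444928]
```

View pics/w1.png

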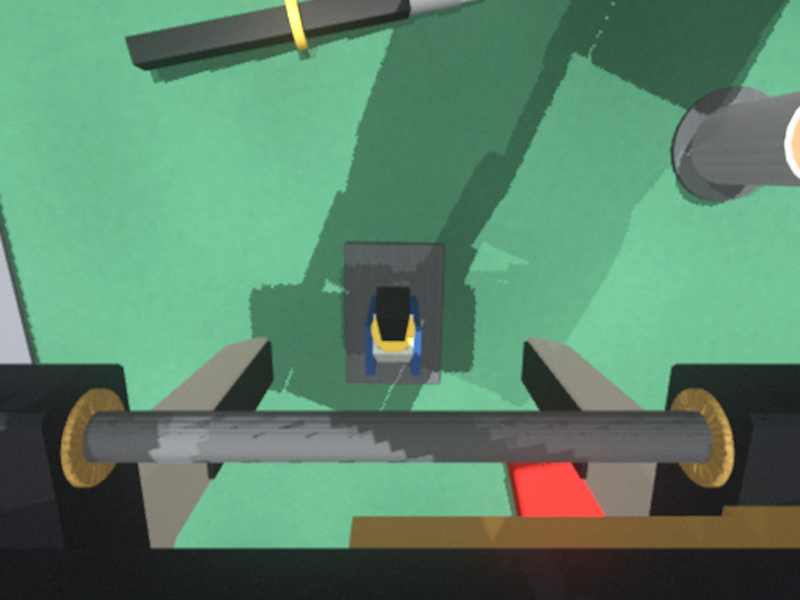

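Predicted collar (391,329) and handle end (388,302) against about (392,333) and (393,299) in the picture: the estimate holds to about 2 mm. Descending and gripping.

drive_tool(plan=[[[-0.08, -0.08, 0.3], 0, -1], [[0, 0, 0.7], 0, -1], [[0, 0, 0.8], 0, -1], [[0, 0, 0.7], 0, -1], [[0, 0, 0.5], 0, -1], [[0, 0, 0.2], 0, -1], [[0, 0, 0], 0, -1]])

```text
time: 3.57
eef_pos: [0.5262, -0.3382, 0.1626]
orientation: [3.141, -0.002, 2.898]
contact_force: [-0.1, 0.1, -0.3]
opening: 0.0929
```

drive_tool(plan=[[[0, 0, 0], 0, 1], [[0, 0, 0], 0, 1], [[0, 0, 0], 0, 1], [[0, 0, 0], 0, 1], [[0, 0, 0], 0, 1], [[0, 0, 0], 0, 1], [[0, 0, 0], 0, 1], [[0, 0, 0], 0, 1]], newtons=35)

```text
time: 4.23
eef_pos: [0.5266, -0.339, 0.1637]
orientation: [-3.142, 0.0, 2.898]
contact_force: [-0.2, -0.4, -0.8]
opening: 0.044
```

drive_tool(plan=[[[0, 0, 0], 0, 1], [[0, 0, 0], 0, 1], [[0, 0, 0], 0, 1], [[0, 0, 0], 0, 1], [[0, 0, 0], 0, 1], [[0, 0, 0], 0, 1], [[0, 0, 0], 0, 1], [[0, 0, 0], 0, 1]])

```text
time: 4.9
eef_pos: [0.5266, -0.339, 0.1637]
orientation: [-3.142, 0.0, 2.898]
contact_force: [0.2, 0.3, -0.3]
opening: 0.0139
```

drive_tool(plan=[[[0, 0, 0], 0, 1], [[0, 0, 0], 0, 1], [[0, 0, 0], 0, 1]])

```text
time: 5.15
eef_pos: [0.5266, -0.3389, 0.1637]
orientation: [-3.142, 0.0, 2.898]
contact_force: [0.3, 1.2, 0.4]
opening: 0.0141
```

drive_tool(plan=[[[0.13, 0, -0.27], 0, 1], [[0.218, 0, -0.45], 0, 1], [[0.218, 0, -0.45], 0, 1], [[0.218, 0, -0.45], 0, 1]])

```text
time: 5.48
eef_pos: [0.5068, -0.3341, 0.2057]
orientation: [-3.141, -0.0, 2.898]
contact_force: [0.9, -0.9, -0.6]
opening: 0.0138
```

drive_tool(plan=[[[0.348, 0, -0.72], 0, 1], [[0.348, 0, -0.72], 0, 1], [[0.348, 0, -0.72], 0, 1], [[0.348, 0, -0.72], 0, 1], [[0.2, 0, -0.4], 0, 1], [[0, 0, 0], 0, 1], [[0, 0, 0], 0, 1]])

```text
time: 6.07
eef_pos: [0.4686, -0.3246, 0.2865]
orientation: [-3.141, 0.001, 2.898]
contact_force: [0.8, -0.8, -1.2]
opening: 0.0138
```

Run:
```python
from h import *
from cell import robot
s,d=snap(robot,"side","s1");print(s["time"],s["eef_pos"],s["orientation"],s["contact_force"],s["opening"])
s2,w=snap(robot,"wrist","w2")
a=cv2.resize(d["frame"][180:380,180:400],(440,400),interpolation=cv2.INTER_CUBIC)
b=cv2.resize(w["frame"][100:384,170:350],(254,400))
cv2.imwrite("pics/c2.png",np.hstack([a,b]))
```

```text
6.0667 [ 0.46863943 -0.32460204  0.28653761] [-3.14119685e+00  6.16732529e-04  2.89751258e+00] [ 0.82012761 -0.76809228 -1.24120892] 0.013824713855561393
```

View pics/c2.png

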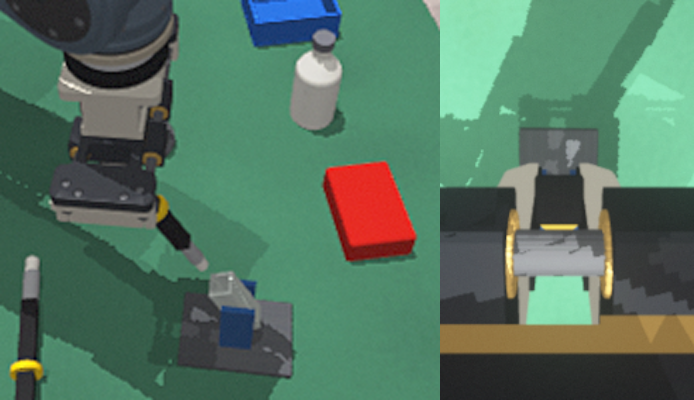

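Brush is out and still tilted as it was, with its bristle tip near the sleeve mouth. On to above the pot, aiming the tip about 15 mm forward of centre so that the tilted ferrule clears the back rim.

drive_tool(plan=[[[0.1, 0.3, 0], 0, 1], [[0.3, 0.8, 0], 0, 1], [[0.3, 0.95, 0], 0, 1], [[0.3, 0.95, 0], 0, 1], [[0.3, 0.95, 0], 0, 1], [[0.3, 0.95, 0], 0, 1], [[0.3, 0.95, 0], 0, 1], [[0.3, 0.95, 0], 0, 1]])

```text
time: 6.83
eef_pos: [0.4561, -0.1446, 0.2853]
orientation: [3.141, -0.001, 2.898]
contact_force: [0.5, 0.5, -0.4]
opening: 0.0135
```

drive_tool(plan=[[[0.3, 0.95, 0], 0, 1], [[0.3, 0.95, 0], 0, 1], [[0.3, 0.9, 0], 0, 1], [[0.2, 0.5, 0], 0, 1], [[0, 0, 0], 0, 1], [[0, 0, 0], 0, 1]])

```text
time: 7.33
eef_pos: [0.4496, -0.0591, 0.2857]
orientation: [-3.141, -0.001, 2.899]
contact_force: [0.2, -0.6, -1.2]
opening: 0.0137
```

Run:
```python
from h import *
from cell import robot
d=dict(np.load("s1.npz"))
e=np.array([.46864,-.3246,.2865])
off=np.array([.0634,-.0156,-.141])
print("pred tip s1",w2px(d,e+off),"seen 282.3 313.8")
F=[]
for n in("side","top"):
    s,d=snap(robot,n,n+"2");e=s["eef_pos"]
    F.append((w2px(d,e+off),w2px(d,[.4986,-.0713,.095])))
    x,y=w2px(d,[.4986,-.0713,.11]).astype(int)-50;print(n,x,y)
    F[-1]+=(cv2.resize(d["frame"][y:y+100,x:x+100],(400,400),interpolation=cv2.INTER_CUBIC),)
print(s["time"],e,s["contact_force"],s["ft_torque"]);print(F[0][:2],F[1][:2])
cv2.imwrite("pics/c3.png",np.hstack([F[0][2],F[1][2]]))
```

```text
pred tip s1 [281.61525747 311.43969654] seen 282.3 313.8
side 199 172
top 224 182
7.3833 [ 0.44975034 -0.05974958  0.28576088] [-0.40811388  0.35404291 -0.24245059] [ 0.06001633 -0.0115504   0.02148593]
(array([255.04499159, 213.17040029]), array([249.87729642, 226.27444748])) (array([276.56395077, 225.60122192]), array([273.84164901, 233.25226568]))
```

View pics/c3.png

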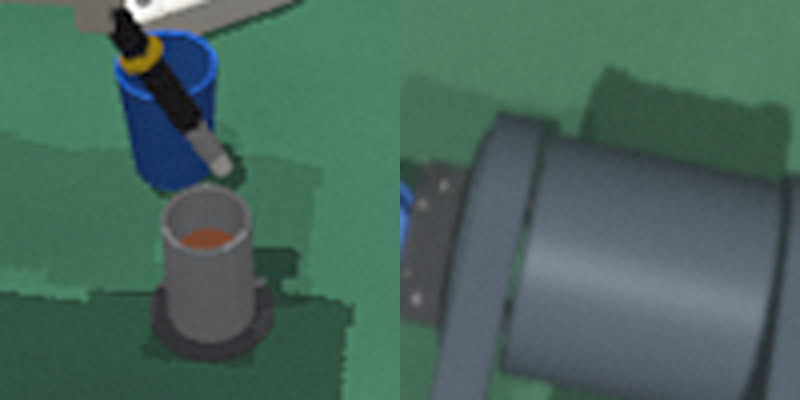

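Side view: pot rim at (207,217) in the crop and tip at (224,168), both within 1 px of prediction. The copper's far edge suggests the disc lies about 37 mm below the rim (z about 58 mm). Descending to just above that, then feeling.

drive_tool(plan=[[[0, 0, 0.3], 0, 1], [[0, 0, 0.6], 0, 1], [[0, 0, 0.6], 0, 1], [[0, 0, 0.6], 0, 1], [[0, 0, 0.5], 0, 1], [[0, 0, 0.4], 0, 1], [[0, 0, 0], 0, 1], [[0, 0, 0], 0, 1]])

```text
time: 8.1
eef_pos: [0.4497, -0.06, 0.2108]
orientation: [-3.142, -0.001, 2.897]
contact_force: [0.4, -0.2, -1.4]
opening: 0.0135
```

drive_tool(plan=[[[0, 0, 0], 0, 1]])

```text
time: 8.18
eef_pos: [0.4501, -0.0599, 0.2116]
orientation: [-3.142, 0.001, 2.897]
contact_force: [-0.8, -0.4, -0.7]
opening: 0.0136
```

drive_tool(plan=[[[0, 0, 0.04], 0, 1], [[0, 0, 0], 0, 1]])

```text
time: 8.35
eef_pos: [0.45, -0.0598, 0.2106]
orientation: [-3.142, 0.001, 2.898]
contact_force: [-0.3, -0.7, -0.7]
opening: 0.0136
```

drive_tool(plan=[[[0, 0, 0.04], 0, 1], [[0, 0, 0], 0, 1]])

```text
time: 8.52
eef_pos: [0.4498, -0.0597, 0.2093]
orientation: [-3.142, 0.0, 2.898]
contact_force: [-0.1, -0.8, -0.6]
opening: 0.0138
```

drive_tool(plan=[[[0, 0, 0.04], 0, 1], [[0, 0, 0], 0, 1]])

```text
time: 8.68
eef_pos: [0.4497, -0.0596, 0.208]
orientation: [-3.142, -0.0, 2.898]
contact_force: [-0.3, -0.6, -0.8]
opening: 0.0137
```

drive_tool(plan=[[[0, 0, 0.04], 0, 1], [[0, 0, 0], 0, 1]])

```text
time: 8.85
eef_pos: [0.4497, -0.0597, 0.207]
orientation: [-3.142, -0.0, 2.898]
contact_force: [-0.5, -0.3, -0.1]
opening: 0.0139
```

drive_tool(plan=[[[0, 0, 0.04], 0, 1], [[0, 0, 0], 0, 1]])

```text
time: 9.02
eef_pos: [0.4497, -0.0596, 0.206]
orientation: [3.142, -0.0, 2.898]
contact_force: [-0.5, 1.3, 0.4]
opening: 0.0141
```

drive_tool(plan=[[[0, 0, 0.04], 0, 1], [[0, 0, 0], 0, 1]])

```text
time: 9.18
eef_pos: [0.4497, -0.0596, 0.205]
orientation: [3.142, -0.0, 2.898]
contact_force: [-0.2, 0.2, -0.0]
opening: 0.0137
```

drive_tool(plan=[[[0, 0, 0.04], 0, 1], [[0, 0, 0], 0, 1]])

```text
time: 9.35
eef_pos: [0.4497, -0.0597, 0.204]
orientation: [-3.142, -0.0, 2.898]
contact_force: [-0.0, -0.7, -0.7]
opening: 0.014
```

drive_tool(plan=[[[0, 0, 0.04], 0, 1], [[0, 0, 0], 0, 1]])

```text
time: 9.52
eef_pos: [0.4497, -0.0597, 0.203]
orientation: [-3.142, -0.0, 2.898]
contact_force: [-0.7, 0.6, -0.1]
opening: 0.0135
```

drive_tool(plan=[[[0, 0, 0.04], 0, 1], [[0, 0, 0], 0, 1]])

```text
time: 9.68
eef_pos: [0.4498, -0.0597, 0.202]
orientation: [-3.142, 0.0, 2.898]
contact_force: [0.6, -0.4, -0.5]
opening: 0.0144
```

drive_tool(plan=[[[0, 0, 0.04], 0, 1], [[0, 0, 0], 0, 1]])

```text
time: 9.85
eef_pos: [0.4499, -0.0597, 0.2011]
orientation: [3.142, 0.0, 2.898]
contact_force: [0.7, -0.3, 0.4]
opening: 0.0136
```

drive_tool(plan=[[[0, 0, 0.04], 0, 1], [[0, 0, 0], 0, 1]])

```text
time: 10.02
eef_pos: [0.45, -0.0597, 0.2002]
orientation: [3.142, 0.001, 2.898]
contact_force: [0.7, 0.6, -0.2]
opening: 0.0139
```

drive_tool(plan=[[[0, 0, 0.04], 0, 1], [[0, 0, 0], 0, 1]])

```text
time: 10.18
eef_pos: [0.4501, -0.0597, 0.1992]
orientation: [3.142, 0.001, 2.898]
contact_force: [1.6, -0.2, 1.1]
opening: 0.0134
```

drive_tool(plan=[[[0, 0, 0], 0, 1]])

```text
time: 10.27
eef_pos: [0.45, -0.0597, 0.1993]
orientation: [3.142, 0.001, 2.898]
contact_force: [1.4, -0.1, 2.1]
opening: 0.014
```

Run:
```python
from h import *
from cell import robot
L=[]
for i in range(5):
    s,d=snap(robot,"side","side3");L.append([*s["contact_force"],*s["ft_torque"]])
s,d=snap(robot,"wrist","w3")
print(np.round(L,2),np.mean(L,0).round(3),s["time"],s["eef_pos"])
off=np.array([.0634,-.0156,-.141]);print(w2px(d,s["eef_pos"]+off))
d=dict(np.load("side3.npz"))
a=cv2.resize(d["frame"][150:260,195:305],(440,440),interpolation=cv2.INTER_CUBIC)
cv2.imwrite("pics/c4.png",a)
```

```text
[[ 1.36 -0.05  2.08 -0.17 -0.51  0.04]
 [ 1.02 -0.51  1.18 -0.13 -0.57  0.06]
 [ 1.36 -0.2   1.04 -0.12 -0.56  0.01]
 [ 2.58 -0.36  1.51 -0.14 -0.61  0.01]
 [ 2.13 -0.43  0.77 -0.1  -0.58 -0.02]] [ 1.693 -0.313  1.317 -0.132 -0.567  0.02 ] 10.5167 [ 0.44985711 -0.05969625  0.1991839 ]
[254.21400234 246.52681157]
```

View pics/c4.png

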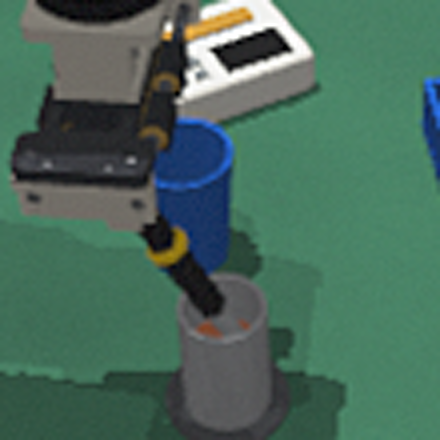

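Contact is clear: Fz has risen by about 2 N and there is a steady moment, with the tip inside the pot on the copper. Pressing 0.5 mm more, holding, then lifting and carrying to the terminal.

drive_tool(plan=[[[0, 0, 0.02], 0, 1], [[0, 0, 0], 0, 1], [[0, 0, 0], 0, 1], [[0, 0, 0], 0, 1], [[0, 0, 0], 0, 1], [[0, 0, 0], 0, 1], [[0, 0, 0], 0, 1], [[0, 0, 0], 0, 1]])

```text
time: 11.23
eef_pos: [0.4498, -0.0597, 0.1986]
orientation: [-3.142, 0.0, 2.898]
contact_force: [2.7, -0.7, 1.1]
opening: 0.0137
```

drive_tool(plan=[[[0, 0, -0.1], 0, 1], [[0, 0, -0.3], 0, 1], [[0, 0, -0.7], 0, 1], [[0, 0, -0.8], 0, 1], [[0, 0, -0.8], 0, 1], [[0, 0, -0.7], 0, 1], [[0, 0, -0.3], 0, 1], [[0, 0, 0], 0, 1]])

```text
time: 11.9
eef_pos: [0.45, -0.0597, 0.2926]
orientation: [-3.142, 0.002, 2.898]
contact_force: [0.5, 0.2, -0.0]
opening: 0.0139
```

drive_tool(plan=[[[0.15, 0.4, 0], 0, 1], [[0.35, 0.95, 0], 0, 1], [[0.35, 0.95, 0], 0, 1], [[0.35, 0.95, 0], 0, 1], [[0.35, 0.95, 0], 0, 1], [[0.35, 0.95, 0], 0, 1], [[0.35, 0.95, 0], 0, 1]])

```text
time: 12.48
eef_pos: [0.4307, 0.1036, 0.2898]
orientation: [-3.141, -0.003, 2.898]
contact_force: [0.3, 0.3, -0.8]
opening: 0.0136
```

drive_tool(plan=[[[0.35, 0.95, 0], 0, 1], [[0.35, 0.95, 0], 0, 1], [[0.35, 0.95, 0], 0, 1], [[0.35, 0.95, 0], 0, 1], [[0.35, 0.95, 0], 0, 1], [[0.35, 0.95, 0], 0, 1], [[0.35, 0.95, 0], 0, 1], [[0, 0, 0], 0, 1]])

```text
time: 13.15
eef_pos: [0.4111, 0.2813, 0.2895]
orientation: [-3.141, -0.002, 2.9]
contact_force: [0.2, -0.9, 0.0]
opening: 0.0135
```

drive_tool(plan=[[[0, 0, 0.5], 0, 1], [[0, 0, 0.6], 0, 1], [[0, 0, 0.6], 0, 1], [[0, 0, 0.4], 0, 1], [[0, 0, 0], 0, 1], [[0, 0, 0], 0, 1]])

```text
time: 13.65
eef_pos: [0.4123, 0.2779, 0.2381]
orientation: [-3.14, -0.001, 2.898]
contact_force: [0.2, 0.0, -0.5]
opening: 0.0139
```

Run:
```python
from h import *
from cell import robot
off=np.array([.0634,-.0156,-.141])
s,d=snap(robot,"wrist","w4");print(s["time"],s["eef_pos"],s["orientation"],s["contact_force"],s["ft_torque"],s["opening"])
S,e=snap(robot,"side","side4")
x,y=(w2px(e,[.5143,.2722,.043])-[50,60]).astype(int);print("side origin",x,y)
for n,p in(("red",[.4784,.2597,.043]),("far",[.5502,.2847,.043]),("tip",s["eef_pos"]+off)):print(n,"w4*",w2px(d,p)*400/384,"side*",(w2px(e,p)-[x,y])*4)
a=cv2.resize(e["frame"][y:y+100,x:x+66],(264,400),interpolation=cv2.INTER_CUBIC)
b=cv2.resize(d["frame"],(533,400));cv2.imwrite("pics/c5.png",np.hstack([b,a]))
```

```text
13.65 [0.4122977  0.27785767 0.2381244 ] [-3.14043837e+00 -1.25467916e-03  2.89770250e+00] [ 0.18742242  0.01981019 -0.47784057] [ 0.08889132  0.02718489 -0.0248141 ] 0.013856801098305229
side origin 193 97
red w4* [263.25626287 239.03322971] side* [159.40348001 255.37266631]
far w4* [298.63612205 289.5553821 ] side* [243.84345909 227.4520214 ]
tip w4* [264.97770935 257.04131906] side* [150.60881322 200.13389435]
```

View pics/c5.png

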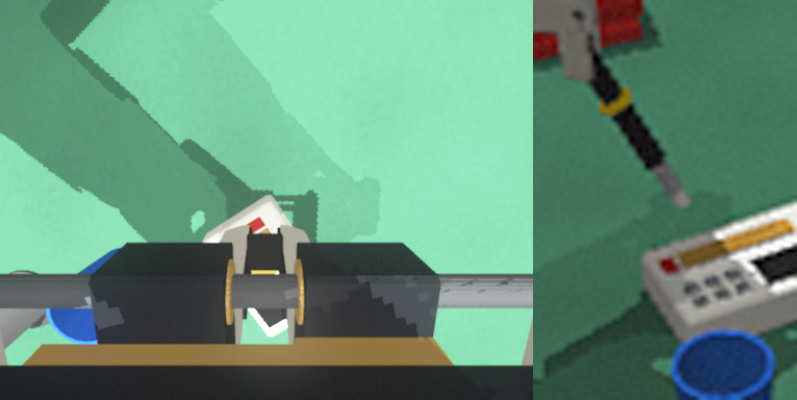

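Tip seen at (150,203) in the side crop against (150.6,200) predicted. The strip line also matches my red and far points to about 2 px. Going down to feel for the strip.

drive_tool(plan=[[[-0.03, -0.14, 0.3], 0, 1], [[0, 0, 0.5], 0, 1], [[0, 0, 0.5], 0, 1], [[0, 0, 0.4], 0, 1], [[0, 0, 0.2], 0, 1], [[0, 0, 0], 0, 1], [[0, 0, 0], 0, 1]])

```text
time: 14.33
eef_pos: [0.4127, 0.2745, 0.1913]
orientation: [3.142, 0.0, 2.898]
contact_force: [0.6, 0.1, -0.9]
opening: 0.0139
```

drive_tool(plan=[[[0, 0, 0.04], 0, 1], [[0, 0, 0], 0, 1]])

```text
time: 14.5
eef_pos: [0.4128, 0.2745, 0.1906]
orientation: [3.141, 0.001, 2.898]
contact_force: [-0.5, 0.0, -0.2]
opening: 0.014
```

drive_tool(plan=[[[0, 0, 0.04], 0, 1], [[0, 0, 0], 0, 1]])

```text
time: 14.67
eef_pos: [0.4126, 0.2745, 0.1893]
orientation: [3.141, 0.0, 2.898]
contact_force: [0.0, -0.2, -0.3]
opening: 0.0138
```

drive_tool(plan=[[[0, 0, 0.04], 0, 1], [[0, 0, 0], 0, 1]])

```text
time: 14.83
eef_pos: [0.4126, 0.2744, 0.1881]
orientation: [-3.142, -0.0, 2.898]
contact_force: [0.5, -0.2, -0.6]
opening: 0.0136
```

drive_tool(plan=[[[0, 0, 0.04], 0, 1], [[0, 0, 0], 0, 1]])

```text
time: 15.0
eef_pos: [0.4127, 0.2744, 0.1871]
orientation: [3.142, 0.0, 2.898]
contact_force: [0.8, -0.0, -0.5]
opening: 0.0135
```

```bash
cat > ft.py <<'E'
from cell import robot
import numpy as np
L=[]
for i in range(4):
    s=robot.state();robot.snapshot("top");L.append([*s["contact_force"],*s["ft_torque"]])
print(s["time"],s["eef_pos"].round(4),np.mean(L,0).round(2),np.std(L,0).round(2))
E
python3 ft.py
```

```text
15.15 [0.4126 0.2745 0.1872] [ 0.81 -0.09  0.18 -0.03 -0.12 -0.02] [0.59 0.35 0.51 0.03 0.03 0.03]
```

drive_tool(plan=[[[0, 0, 0.04], 0, 1], [[0, 0, 0], 0, 1]])

```text
time: 15.37
eef_pos: [0.4127, 0.2744, 0.1861]
orientation: [3.141, 0.0, 2.898]
contact_force: [-0.1, -0.6, 0.3]
opening: 0.0139
```

drive_tool(plan=[[[0, 0, 0.04], 0, 1], [[0, 0, 0], 0, 1]])

```text
time: 15.53
eef_pos: [0.4128, 0.2745, 0.1852]
orientation: [3.141, 0.001, 2.898]
contact_force: [2.3, -0.1, 1.1]
opening: 0.014
```

drive_tool(plan=[[[0, 0, 0.03], 0, 1], [[0, 0, 0], 0, 1]])

```text
time: 15.7
eef_pos: [0.4128, 0.2745, 0.1844]
orientation: [3.141, 0.001, 2.898]
contact_force: [1.7, 0.3, 1.1]
opening: 0.0139
```

```bash
python3 ft.py
```

```text
15.85 [0.4128 0.2745 0.1845] [ 1.78  0.09  1.6  -0.14 -0.56  0.01] [0.27 0.2  0.34 0.03 0.03 0.02]
```

Pressed about 3 mm (N about 2 N). Backing 3 mm towards the red end, then stroking to the far end.

drive_tool(plan=[[[0.12, -0.03, 0], 0, 1], [[0, 0, 0], 0, 1]])

```text
time: 16.07
eef_pos: [0.4088, 0.2744, 0.1842]
orientation: [-3.141, -0.001, 2.898]
contact_force: [-0.2, -0.2, 1.0]
opening: 0.0138
```

drive_tool(plan=[[[-0.067, 0.044, 0], 0, 1], [[-0.134, 0.088, 0], 0, 1], [[-0.134, 0.088, 0], 0, 1], [[-0.134, 0.088, 0], 0, 1], [[-0.134, 0.088, 0], 0, 1], [[-0.134, 0.088, 0], 0, 1], [[-0.134, 0.088, 0], 0, 1]])

```text
time: 16.65
eef_pos: [0.4345, 0.2832, 0.1843]
orientation: [-3.142, -0.0, 2.898]
contact_force: [-0.6, -0.2, 0.9]
opening: 0.0137
```

```bash
python3 ft.py
```

```text
16.8 [0.4348 0.2833 0.1845] [ 0.31  0.21  1.05  0.13 -0.19  0.02] [0.74 0.37 0.41 0.1  0.27 0.05]
```

drive_tool(plan=[[[-0.134, 0.088, 0], 0, 1], [[-0.134, 0.088, 0], 0, 1], [[-0.134, 0.088, 0], 0, 1], [[-0.134, 0.088, 0], 0, 1], [[-0.134, 0.088, 0], 0, 1], [[-0.134, 0.088, 0], 0, 1], [[-0.134, 0.088, 0], 0, 1]])

```text
time: 17.43
eef_pos: [0.4609, 0.2924, 0.1843]
orientation: [-3.141, -0.0, 2.898]
contact_force: [-1.6, 0.3, 1.0]
opening: 0.0137
```

drive_tool(plan=[[[-0.134, 0.088, 0], 0, 1], [[-0.134, 0.088, 0], 0, 1], [[-0.134, 0.088, 0], 0, 1], [[-0.134, 0.088, 0], 0, 1], [[-0.134, 0.088, 0], 0, 1], [[-0.134, 0.088, 0], 0, 1], [[-0.134, 0.088, 0], 0, 1], [[0, 0, 0], 0, 1]])

```text
time: 18.1
eef_pos: [0.4879, 0.302, 0.1845]
orientation: [3.141, 0.001, 2.898]
contact_force: [2.2, 0.8, 0.7]
opening: 0.0139
```

Run:
```python
from h import *
from cell import robot
L=[]
for i in range(3):
    s,d=snap(robot,"side","side5");L.append([*s["contact_force"],*s["ft_torque"]])
print(s["time"],s["eef_pos"],np.mean(L,0).round(2))
x,y=193,97
tip=s["eef_pos"]+[.065,-.016,-.1413]
print((w2px(d,tip)-[x,y])*4,(w2px(d,[.5502,.2847,.043])-[x,y])*4)
cv2.imwrite("pics/c6.png",cv2.resize(d["frame"][y:y+100,x:x+100],(400,400),interpolation=cv2.INTER_CUBIC))
```

```text
18.2 [0.48756458 0.30186228 0.18461293] [ 1.43  1.12  1.72  0.18 -0.38  0.05]
[246.50659426 225.99891159] [243.84345909 227.4520214 ]
```

View pics/c6.png

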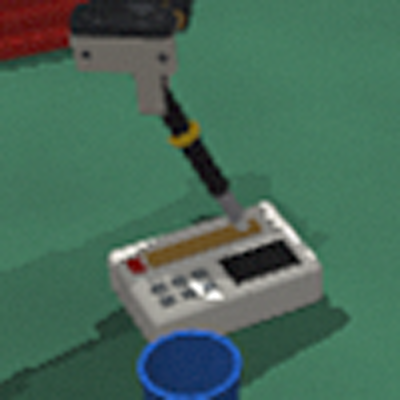

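Stroke finished at the far point: tip at about (242,225), reference (244,227), still with about 2 N. I'll go 3 mm further, lift, and move clear. There I'll loosen the grip so the brush can swing nearer upright for the cup.

drive_tool(plan=[[[-0.1, 0.066, 0], 0, 1], [[0, 0, 0], 0, 1], [[0, 0, -0.1], 0, 1], [[0, 0, -0.4], 0, 1], [[0, 0, -0.8], 0, 1], [[0, 0, -0.9], 0, 1], [[0, 0, -0.9], 0, 1], [[0, 0, -0.7], 0, 1]])

```text
time: 18.92
eef_pos: [0.4899, 0.3027, 0.2819]
orientation: [3.141, 0.001, 2.898]
contact_force: [1.1, 0.0, -1.1]
opening: 0.0137
```

drive_tool(plan=[[[0.2, -0.5, 0], 0, 1], [[0.37, -1, 0], 0, 1], [[0.37, -1, 0], 0, 1], [[0.37, -1, 0], 0, 1], [[0.37, -1, 0], 0, 1], [[0.37, -1, 0], 0, 1], [[0.2, -0.5, 0], 0, 1], [[0, 0, 0], 0, 1]])

```text
time: 19.58
eef_pos: [0.3977, 0.1692, 0.2802]
orientation: [-3.141, 0.0, 2.897]
contact_force: [1.0, 0.6, 0.4]
opening: 0.0138
```

drive_tool(plan=[[[0, 0, 0], 0, 1], [[0, 0, 0], 0, 1], [[0, 0, 0], 0, 1], [[0, 0, 0], 0, 1], [[0, 0, 0], 0, 1], [[0, 0, 0], 0, 1], [[0, 0, 0], 0, 1], [[0, 0, 0], 0, 1]], newtons=3)

```text
time: 20.25
eef_pos: [0.3991, 0.1707, 0.2793]
orientation: [-3.142, -0.0, 2.898]
contact_force: [0.2, -0.1, -1.2]
opening: 0.0139
```

Run:
```python
from h import *
from cell import robot
s,d=snap(robot,"side","side6");print(s["time"],s["eef_pos"],s["opening"])
g=s["eef_pos"]-[0,0,.006];x,y=(w2px(d,g)-[50,40]).astype(int);print(x,y,(w2px(d,g)-[x,y])*4)
for th in(0,.2,.45):
  for k in(.1025,0):
    o=np.array([-.971*np.sin(th),.239*np.sin(th),np.cos(th)]);print(th,k,(w2px(d,g-(.153-k)*o)-[x,y])*4)
cv2.imwrite("pics/c7.png",cv2.resize(d["frame"][y:y+110,x:x+110],(440,440),interpolation=cv2.INTER_CUBIC))
```

```text
20.25 [0.39909825 0.1707178  0.2793406 ] 0.013912857834559748
149 77 [200.24946574 160.6048368 ]
0 0.1025 [210.25993235 224.05178109]
0 0 [228.64828123 340.59825112]
0.2 0.1025 [224.52785292 223.47443095]
0.2 0 [269.3210648  339.46776405]
0.45 0.1025 [241.0706105  219.33634077]
0.45 0 [317.18871973 328.85142323]
```

View pics/c7.png

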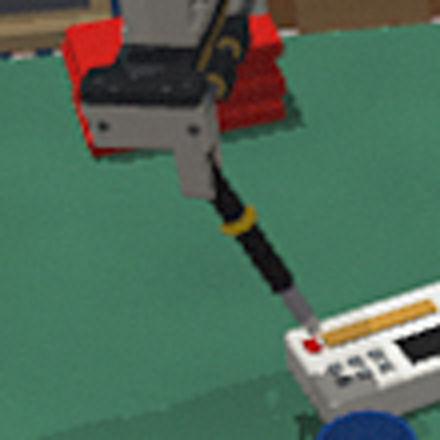

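The brush didn't swing on its own: tip at (313,325), so the tilt is still about 0.45. At 3 N grip a very small force will turn it. I'll use the fixed pot's inner wall as a stop, above the disc, and move the hand forward to bring the brush to about 0.2 rad.

drive_tool(plan=[[[-0.2, -0.4, 0], 0, 1], [[-0.45, -0.9, 0], 0, 1], [[-0.45, -0.9, 0], 0, 1], [[-0.45, -0.9, 0], 0, 1], [[-0.45, -0.9, 0], 0, 1], [[-0.45, -0.9, 0], 0, 1], [[-0.45, -0.9, 0], 0, 1], [[-0.45, -0.9, 0], 0, 1]], newtons=10)

```text
time: 20.97
eef_pos: [0.44, -0.0134, 0.2795]
orientation: [3.142, 0.0, 2.898]
contact_force: [0.2, 0.6, -1.8]
opening: 0.0143
```

drive_tool(plan=[[[-0.45, -0.9, 0], 0, 1], [[-0.38, -0.86, 0], 0, 1], [[0, 0, 0], 0, 1], [[0, 0, 0], 0, 1], [[0, 0, 0], 0, 1]])

```text
time: 21.38
eef_pos: [0.4493, -0.0595, 0.2793]
orientation: [3.141, -0.0, 2.897]
contact_force: [-0.5, -0.2, -1.0]
opening: 0.0136
```

```bash
python3 ft.py
```

```text
21.5333 [ 0.4493 -0.0591  0.2795] [-0.16 -0.13 -0.41  0.02  0.04  0.01] [0.35 0.41 0.52 0.02 0.01 0.01]
```

drive_tool(plan=[[[0, 0, 0.3], 0, 1], [[0, 0, 0.6], 0, 1], [[0, 0, 0.6], 0, 1], [[0, 0, 0.5], 0, 1], [[0, 0, 0.2], 0, 1], [[0, 0, 0], 0, 1], [[0, 0, 0], 0, 1], [[0, 0, 0], 0, 1]], newtons=3)

```text
time: 22.25
eef_pos: [0.4498, -0.0598, 0.225]
orientation: [3.142, 0.001, 2.898]
contact_force: [0.2, 0.6, 0.1]
opening: 0.0142
```

drive_tool(plan=[[[-0.12, 0, 0], 0, 1], [[-0.12, 0, 0], 0, 1], [[-0.12, 0, -0.05], 0, 1], [[-0.12, 0, -0.05], 0, 1], [[0, 0, 0], 0, 1], [[0, 0, 0], 0, 1]])

```text
time: 22.75
eef_pos: [0.4613, -0.0628, 0.227]
orientation: [-3.142, 0.0, 2.898]
contact_force: [0.2, 0.1, -0.1]
opening: 0.0136
```

```bash
python3 ft.py
```

```text
22.9 [ 0.461  -0.0627  0.2268] [-0.17  0.28 -0.45  0.01  0.03  0.03] [0.3  0.28 0.34 0.03 0.01 0.02]
```

drive_tool(plan=[[[-0.16, 0, -0.06], 0, 1], [[-0.16, 0, -0.06], 0, 1], [[-0.16, 0, -0.05], 0, 1], [[-0.16, 0, -0.05], 0, 1], [[0, 0, 0], 0, 1]])

```text
time: 23.37
eef_pos: [0.4774, -0.0668, 0.2327]
orientation: [-3.142, 0.001, 2.898]
contact_force: [-0.5, 0.2, -0.4]
opening: 0.0138
```

drive_tool(plan=[[[-0.16, 0, -0.04], 0, 1], [[-0.16, 0, -0.04], 0, 1], [[-0.16, 0, -0.03], 0, 1], [[0, 0, 0], 0, 1]])

```text
time: 23.7
eef_pos: [0.489, -0.0697, 0.2353]
orientation: [3.142, 0.001, 2.898]
contact_force: [0.7, 1.1, -1.4]
opening: 0.0137
```

```bash
python3 ft.py
python3 - <<'E'
from h import *
from cell import robot
s,d=snap(robot,"side","side7");print(s["time"],s["eef_pos"],s["opening"])
g=s["eef_pos"]-[0,0,.006];x,y=(w2px(d,g)-[50,40]).astype(int)
for th in(0,.2,.3,.45):
    o=np.array([-.971*np.sin(th),.239*np.sin(th),np.cos(th)]);print(th,(w2px(d,g-.0505*o)-[x,y])*4,(w2px(d,g-.153*o)-[x,y])*4)
cv2.imwrite("pics/c8.png",cv2.resize(d["frame"][y:y+110,x:x+110],(440,440),interpolation=cv2.INTER_CUBIC))
E
```

```text
23.85 [ 0.4882 -0.0695  0.2351] [ 0.18  0.44 -1.06 -0.01  0.01 -0.02] [0.55 0.51 0.28 0.02 0.02 0.04]
23.9 [ 0.48813944 -0.06945165  0.23505324] 0.013975233341337429
0 [207.53823118 224.01044939] [216.20525869 336.35894362]
0.2 [224.23167821 223.84385664] [263.31377964 336.45129441]
0.3 [232.33625984 222.86355043] [286.38361829 334.14028253]
0.45 [243.98436087 220.28754671] [319.91706133 327.71637119]
```

View pics/c8.png

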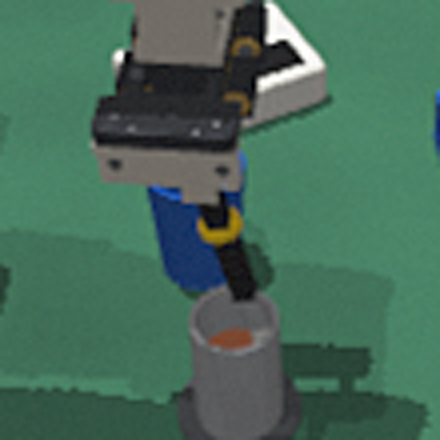

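Collar at (219,226) and the shank slope both give a tilt of about 0.2 rad. Firming the grip, lifting out and going over the cup.

drive_tool(plan=[[[0.1, 0, 0], 0, 1], [[0, 0, -0.2], 0, 1], [[0, 0, -0.6], 0, 1], [[0, 0, -0.8], 0, 1], [[0, 0, -0.8], 0, 1], [[0, 0, -0.6], 0, 1], [[0, 0, -0.2], 0, 1], [[0, 0, 0], 0, 1]], newtons=10)

```text
time: 24.62
eef_pos: [0.4861, -0.0689, 0.3163]
orientation: [3.142, 0.002, 2.898]
contact_force: [0.1, -0.7, -1.0]
opening: 0.0138
```

drive_tool(plan=[[[0.15, 0.4, 0], 0, 1], [[0.35, 0.88, 0], 0, 1], [[0.35, 0.88, 0], 0, 1], [[0.35, 0.88, 0], 0, 1], [[0.35, 0.88, 0], 0, 1], [[0.35, 0.88, 0], 0, 1], [[0.18, 0.47, 0], 0, 1], [[0, 0, 0], 0, 1]])

```text
time: 25.28
eef_pos: [0.4661, 0.0739, 0.314]
orientation: [-3.142, -0.002, 2.9]
contact_force: [-0.4, -0.2, 0.6]
opening: 0.0143
```

Run:
```python
from h import *
from cell import robot
s,d=snap(robot,"side","side8");print(s["time"],s["eef_pos"],s["opening"])
g=s["eef_pos"]-[0,0,.006];x,y=(w2px(d,g)-[50,20]).astype(int)
for th in(0,.2,.3,.45):
    o=np.array([-.971*np.sin(th),.239*np.sin(th),np.cos(th)]);print(th,(w2px(d,g-.0505*o)-[x,y])*4,(w2px(d,g-.153*o)-[x,y])*4)
print("cup",(w2px(d,[.4885,.066,.1])-[x,y])*4)
cv2.imwrite("pics/c9.png",cv2.resize(d["frame"][y:y+110,x:x+110],(440,440),interpolation=cv2.INTER_CUBIC))
```

```text
25.2833 [0.46612283 0.07390005 0.31399234] 0.014323976171353184
0 [210.29395099 148.92441555] [223.07327296 273.21199112]
0.2 [226.05636935 148.34915291] [267.72674496 272.17776514]
0.3 [233.67088871 147.07698747] [289.48521547 269.05234836]
0.45 [244.56427211 143.96080927] [320.96269171 261.10679333]
cup [262.38045817 337.29362651]
```

View pics/c9.png

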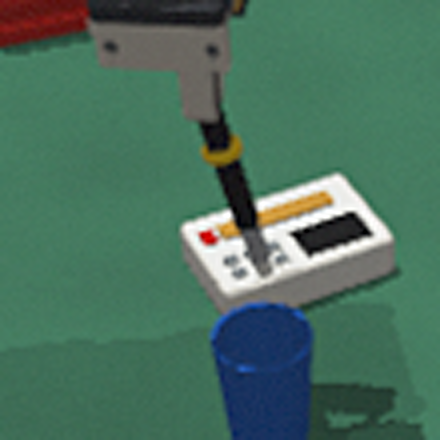

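Tip at (263,272), so the tilt is about 0.18, and the cup centre matches prediction. Lowering into the cup.

drive_tool(plan=[[[-0.1, 0, 0.3], 0, 1], [[0, 0, 0.8], 0, 1], [[0, 0, 0.9], 0, 1], [[0, 0, 0.9], 0, 1], [[0, 0, 0.9], 0, 1], [[0, 0, 0.6], 0, 1], [[0, 0, 0.2], 0, 1], [[0, 0, 0], 0, 1]])

```text
time: 26.0
eef_pos: [0.469, 0.0702, 0.1987]
orientation: [-3.141, -0.003, 2.897]
contact_force: [-0.9, -0.9, 0.3]
opening: 0.014
```

drive_tool(plan=[[[0, 0, 0.2], 0, 1], [[0, 0, 0.2], 0, 1], [[0, 0, 0.2], 0, 1], [[0, 0, 0.16], 0, 1], [[0, 0, 0], 0, 1], [[0, 0, 0], 0, 1]])

```text
time: 26.5
eef_pos: [0.4696, 0.0709, 0.1811]
orientation: [-3.142, -0.0, 2.898]
contact_force: [0.2, -1.1, -0.8]
opening: 0.0141
```

```bash
python3 ft.py
```

```text
26.65 [0.4697 0.0709 0.1814] [ 0.08 -0.36 -0.38  0.02  0.01 -0.01] [0.45 0.55 0.33 0.02 0.03 0.02]
```

drive_tool(plan=[[[0, 0, 0.16], 0, 1], [[0, 0, 0.16], 0, 1], [[0, 0, 0.16], 0, 1], [[0, 0, 0.16], 0, 1], [[0, 0, 0], 0, 1], [[0, 0, 0], 0, 1]])

```text
time: 27.2
eef_pos: [0.4695, 0.0709, 0.1648]
orientation: [-3.141, -0.001, 2.898]
contact_force: [-0.8, -0.8, -0.6]
opening: 0.0141
```

drive_tool(plan=[[[0, 0, 0.04], 0, 1], [[0, 0, 0], 0, 1]])

```text
time: 27.37
eef_pos: [0.4696, 0.0709, 0.1641]
orientation: [-3.142, 0.0, 2.898]
contact_force: [0.4, -0.6, -1.4]
opening: 0.0139
```

drive_tool(plan=[[[0, 0, 0.04], 0, 1], [[0, 0, 0], 0, 1]])

```text
time: 27.53
eef_pos: [0.4696, 0.0709, 0.1631]
orientation: [-3.142, 0.0, 2.898]
contact_force: [-0.8, -0.2, -0.5]
opening: 0.0138
```

drive_tool(plan=[[[0, 0, 0.04], 0, 1], [[0, 0, 0], 0, 1]])

```text
time: 27.7
eef_pos: [0.4695, 0.0709, 0.162]
orientation: [-3.141, -0.0, 2.898]
contact_force: [-0.7, -0.5, -0.6]
opening: 0.0138
```

```bash
python3 ft.py
```

```text
27.85 [0.4696 0.0709 0.1621] [-0.06 -0.17 -0.36  0.    0.01 -0.03] [0.58 0.29 0.15 0.02 0.04 0.03]
```

drive_tool(plan=[[[0, 0, 0.04], 0, 1], [[0, 0, 0], 0, 1]])

```text
time: 28.07
eef_pos: [0.4695, 0.0709, 0.161]
orientation: [-3.142, -0.0, 2.898]
contact_force: [-0.2, 0.1, -0.4]
opening: 0.0138
```

drive_tool(plan=[[[0, 0, 0.04], 0, 1], [[0, 0, 0], 0, 1]])

```text
time: 28.23
eef_pos: [0.4696, 0.0709, 0.16]
orientation: [-3.142, 0.0, 2.898]
contact_force: [0.9, -0.2, -1.4]
opening: 0.014
```

drive_tool(plan=[[[0, 0, 0.04], 0, 1], [[0, 0, 0], 0, 1]])

```text
time: 28.4
eef_pos: [0.4697, 0.0709, 0.1591]
orientation: [3.142, 0.0, 2.898]
contact_force: [1.0, 0.1, -0.9]
opening: 0.0138
```

```bash
python3 ft.py
```

```text
28.55 [0.4697 0.0709 0.1592] [ 0.64  0.06 -0.02 -0.04 -0.15 -0.  ] [0.28 0.19 0.53 0.03 0.01 0.02]
```

Contact felt with the floor at a moment of -0.15 N m, which is about the brush's own weight on the bristles. Releasing gently.

drive_tool(plan=[[[0, 0, 0], 0, 0.6], [[0, 0, 0], 0, 0.5], [[0, 0, 0], 0, 0.4], [[0, 0, 0], 0, 0.2], [[0, 0, 0], 0, 0], [[0, 0, 0], 0, -0.3], [[0, 0, 0], 0, -0.6], [[0, 0, 0], 0, -0.6]])

```text
time: 29.27
eef_pos: [0.4696, 0.0709, 0.1591]
orientation: [3.142, -0.0, 2.898]
contact_force: [-0.8, -0.6, -0.4]
opening: 0.0567
```

```bash
python3 ft.py
python3 - <<'E'
from h import *
from cell import robot
s,d=snap(robot,"side","side9");print(s["time"],s["eef_pos"],s["opening"])
x,y=(w2px(d,[.4885,.066,.1])-[65,60]).astype(int)
w=snap(robot,"wrist","w9")[1]["frame"]
cv2.imwrite("pics/c10.png",np.hstack([cv2.resize(d["frame"][y:y+110,x:x+110],(400,400),interpolation=cv2.INTER_CUBIC),cv2.resize(w[100:384,114:398],(400,400))]))
E
```

```text
29.4167 [0.4696 0.0709 0.1591] [-0.43 -0.59 -0.12  0.03 -0.01 -0.  ] [0.29 0.17 0.56 0.03 0.01 0.02]
29.4667 [0.46957043 0.07092063 0.15912366] 0.07175523862966617
```

No more pictures can be viewed, so I'll check with colour segmentation.

```bash
cat > chk.py <<'E'
from h import *
from cell import robot
s,d=snap(robot,"side","chk");f=d["frame"];h=cv2.cvtColor(f,cv2.COLOR_BGR2HSV)
print(s["time"],s["eef_pos"],s["contact_force"].round(2))
cx,cy=w2px(d,[.4885,.066,.1]);print("cup rim pred",cx,cy)
def blob(h,lo,hi,box):
    m=cv2.inRange(h,lo,hi);z=np.zeros_like(m);x0,y0,x1,y1=map(int,box);z[y0:y1,x0:x1]=m[y0:y1,x0:x1]
    v,u=np.nonzero(z);return (len(u),u.mean().round(1),v.mean().round(1),u.min(),u.max(),v.min(),v.max()) if len(u) else 0
B=(cx-45,cy-60,cx+45,cy+45)
print("yellow",blob(h,(18,120,90),(35,255,255),B))
print("dark",blob(h,(0,0,0),(179,255,45),B))
print("blue",blob(h,(100,120,40),(125,255,255),(cx-25,cy-20,cx+25,cy+45)))
h0=cv2.cvtColor(np.load("side0.npz")["frame"],cv2.COLOR_BGR2HSV)
print("blue0",blob(h0,(100,120,40),(125,255,255),(cx-25,cy-20,cx+25,cy+45)))
for th in(-.3,0,.2,.35):
    o=np.array([-.971*np.sin(th),.239*np.sin(th),np.cos(th)]);b=np.array([.4965,.064,.005]);print(th,[w2px(d,b+k*o).round(1) for k in(.1025,.19)])
E
python3 chk.py
```

```text
29.5667 [0.46957896 0.07093784 0.15914482] [-0.42  0.57 -0.58]
cup rim pred 240.5951145430833 188.32340662682694
yellow (86, np.float64(245.2), np.float64(161.2), np.int64(234), np.int64(257), np.int64(140), np.int64(189))
dark (673, np.float64(231.4), np.float64(155.3), np.int64(208), np.int64(266), np.int64(128), np.int64(195))
blue (722, np.float64(241.9), np.float64(199.8), np.int64(228), np.int64(252), np.int64(180), np.int64(219))
blue0 (817, np.float64(240.8), np.float64(198.0), np.int64(227), np.int64(253), np.int64(180), np.int64(219))
-0.3 [array([254.4, 188.4]), array([263.1, 165.5])]
0 [array([243.4, 186.5]), array([241.5, 161.9])]
0.2 [array([236.1, 186.6]), array([227.3, 162.3])]
0.35 [array([231. , 187.4]), array([217.3, 164. ])]
```

drive_tool(plan=[[[0, 0, 0], 0, -1], [[0, 0, 0], 0, -1], [[0, 0, 0], 0, -1], [[0, 0, -0.1], 0, -1], [[0, 0, -0.2], 0, -1], [[0, 0, -0.2], 0, -1]])

```text
time: 30.12
eef_pos: [0.4696, 0.0709, 0.1721]
orientation: [-3.142, -0.0, 2.898]
contact_force: [0.2, 0.1, 0.3]
opening: 0.093
```

drive_tool(plan=[[[0, 0, -0.4], 0, -1], [[0, 0, -0.6], 0, -1], [[0, 0, -0.8], 0, -1], [[0, 0, -0.9], 0, -1], [[0, 0, -0.9], 0, -1], [[0, 0, -0.9], 0, -1], [[0, 0, -0.6], 0, -1], [[0, 0, 0], 0, -1]])

```text
time: 30.78
eef_pos: [0.4706, 0.071, 0.303]
orientation: [3.14, 0.006, 2.898]
contact_force: [0.2, 0.2, 0.7]
opening: 0.0933
```

```bash
python3 chk.py
python3 - <<'E'
from h import *
d=dict(np.load("chk.npz"));cx,cy=240,188
c=d["frame"][cy-45:cy+15,cx-40:cx+40];hs=cv2.cvtColor(c,cv2.COLOR_BGR2HSV)
def ch(p):
    h,s,v=p
    return "K" if v<50 else "B" if 98<h<128 and s>120 else "Y" if 18<h<35 and s>110 else "." if 50<h<95 else "w"
for r in hs[::2]:print("".join(ch(p) for p in r))
E
```

```text
30.7833 [0.47060615 0.07099353 0.30295615] [0.24 0.17 0.73]
cup rim pred 240.5951145430833 188.32340662682694
yellow (129, np.float64(241.1), np.float64(164.3), np.int64(229), np.int64(257), np.int64(152), np.int64(189))
dark (253, np.float64(239.6), np.float64(171.2), np.int64(220), np.int64(266), np.int64(157), np.int64(195))
blue (724, np.float64(241.8), np.float64(199.7), np.int64(228), np.int64(252), np.int64(180), np.int64(219))
blue0 (817, np.float64(240.8), np.float64(198.0), np.int64(227), np.int64(253), np.int64(180), np.int64(219))
-0.3 [array([254.4, 188.4]), array([263.1, 165.5])]
0 [array([243.4, 186.5]), array([241.5, 161.9])]
0.2 [array([236.1, 186.6]), array([227.3, 162.3])]
0.35 [array([231. , 187.4]), array([217.3, 164. ])]
....................wwwwwwww....................................................
.....................wwwwwww....................................................
.....................wwwwwwww...................................................
.......................................................wwwwwww..................
.......................
[... 1382 characters left out ...]
.BKKKKKYYYwBBBBBBBBBBBBBB...........................
............................wYYYYYYYYwBBBBBBBBBBBBBBB...........................
............................BwYYYYYYKKBBBBBBBBBBBBBBB...........................
............................BBBBBKKKKKKBBBBBBBBBBBBBB...........................
.............................BBBBBKKKKKKBBBBBBBBBBBBB...........................
.............................BBBBBBBBBBBKBBBBBBBBBBBB...........................
.............................wBBBBBBBBBBBBBBBBBBBBBBB...........................
..............................BBBBBBBBBBBBBBBBBBBBBBB...........................
..............................BBBBBBBBBBBBBBBBBBBBBBB...........................
```

The character map shows the brush standing in the cup. Its collar is at about (233,187), as expected with the tip on the floor, and it leans on the rim at about 0.35 rad. The cup's outline is unchanged. One settle check, then hand in.

drive_tool(plan=[[[0, 0, -0.5], 0, -1], [[0, 0, 0], 0, -1], [[0, 0, 0], 0, -1], [[0, 0, 0], 0, -1], [[0, 0, 0], 0, -1], [[0, 0, 0], 0, -1], [[0, 0, 0], 0, -1], [[0, 0, 0], 0, -1]])

```text
time: 31.5
eef_pos: [0.4695, 0.0709, 0.3114]
orientation: [-3.141, -0.0, 2.898]
contact_force: [-0.7, 0.4, 0.3]
opening: 0.0932
```

```bash
cp chk.npz old.npz; python3 chk.py|sed -n 1,6p
python3 - <<'E'
from h import *
from cell import robot
a=np.load("old.npz")["frame"][135:225,200:280];b=np.load("chk.npz")["frame"][135:225,200:280]
print("max/mean diff",cv2.absdiff(a,b).max(),cv2.absdiff(a,b).mean())
print(robot.sign_off())
E
```

```text
31.5 [0.46951781 0.07091214 0.31138841] [-0.75  0.43  0.31]
cup rim pred 240.5951145430833 188.32340662682694
yellow (130, np.float64(241.0), np.float64(164.5), np.int64(229), np.int64(257), np.int64(152), np.int64(189))
dark (253, np.float64(239.7), np.float64(171.1), np.int64(220), np.int64(266), np.int64(157), np.int64(195))
blue (725, np.float64(241.8), np.float64(199.7), np.int64(228), np.int64(252), np.int64(180), np.int64(219))
blue0 (817, np.float64(240.8), np.float64(198.0), np.int64(227), np.int64(253), np.int64(180), np.int64(219))
max/mean diff 61 1.8404166666666666
the job is handed in; nothing more can be done
None
```

The brush is standing bristles down in the blue cup, and the job was handed in at about 31.5 s of the 67 s allowed.

- **Wetting pot:** I felt the copper disc about 38 mm below the rim, which agrees with my camera estimate of 37 mm. I held the bristles on it at about 2 N for roughly a second.
- **Contact strip:** I brushed from the red-marked end to just past the far point, at about 1.5–2 N. To line up at the start I first slid the pressed bristles back 4 mm towards the red end.
- **Turning the brush:** The brush kept its 0.45 rad slant in the gripper, and loosening the grip did not let it swing upright. I put it back in the pot, above the disc, and turned it against the inner wall to about 0.2 rad, with no measurable force. This was a second touch of the pot, after the brushing.
- **Cup:** I set the brush down until the floor was just felt and then let go. It leans on the rim at about 0.35 rad.

**Last checks:** The collar sits where it should with the bristle tip on the cup floor. The cup's outline has not moved in the side view, and the brush stayed still for the 0.7 s I watched it. The arm was clear at a height of 0.31 m.

The viewer had reached its picture limit by then, so the final brush and cup check was by colour in the side image. I did not look again at the other things on the bench.

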